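Hold the dripping twin-spout filter over two cups

ROBOT

A 6-joint arm with a two-finger parallel gripper is mounted at the origin on the work surface. World frame = base frame: x ahead of the robot, y to its left, z up, the work surface at z = 0. Lengths are in m, angles in rad, forces in N, time in s.
With the tool pointing down it reaches from about 0.425 to 0.95 m from the base axis. Payload 3.5 kg.
Tool frame: the origin (TCP) lies midway between the tips of the shut fingers; the grasp point (between the pads) lies 19 mm behind it; y points along the fingers, z is the direction in which the jaws open and shut, and the axes are right-handed (so a half turn about y gives the same grasp; the last joint's range is limited). The gripper opens to 85 mm and grips with 20 to 120 N. Pads are 22 mm wide; open, the fingers measure 114 mm over their backs; the gripper's body (76 mm by 85 mm) begins 54 mm behind the grasp point. The pads swing forward as they close: fully open they stand 13 mm farther back than shut.
Start: joints at [0.971, 0.286, 1.577, -0, 1.279, -0.15], TCP at [0.293, 0.608, 0.231] pointing down, gripper open.
Joint ranges: [-2.77, 2.77], [-0.9, 2.22], [0.21, 2.48], [-1.53, 4.67], [0.24, 2.81], [-2.84, 2.84]. Speed limits (rad/s): [2.79, 2.79, 3.14, 3.14, 3.14, 3.14].

INTERFACE

Orientations are given as a unit quaternion [w, x, y, z].
In Python, from workcell import ctrl gives the robot as it stands.
- The arm moves only by the tool arm_command, never from a script. Its argument "targets" is a list that holds one entry, the list of rows, each a list of 7 numbers: the shift along the tool's x, y, z in m, then the turn, a rotation vector about the tool's x, y, z in degrees, then the finger opening in m, from 0 to 0.0854. In form: [[[x, y, z, rx, ry, rz, claw], ...]]. A call has 1 to 10 rows; each row shifts and turns the pose as measured when the row begins, along the tool's axes as they then stand; what a row does not reach is not made up. A row lasts 1/12 s, in which the tool goes at most 41.7 mm and 7.16 degrees, less where a joint would pass 70% of its speed; a pose out of reach is approached as far as the arm can. A call is refused whole if a number of a shift passes 0.0417 or a number of a turn 7.16, either way. A call with a gripper value outside its range is refused whole. The fingers move at their own pace and stop on an object; "squeeze" is the grip in N (left out, the last holds). Time passes only in rows, so rows that do not move let the fingers close. It gives the time, the measured TCP pose, the force and the opening at its end, in the units of the state.
- ctrl.read_state(): the state, without advancing time (a new reading comes with each control period).
- ctrl.grab_frame(name): name is "side" or "top" or "wrist"; returns (picture, depth): 420x560x3 uint8, red, green, blue; 420x560 float32, m along the optical axis (not along the pixel's ray), 0 where there is no reading.
- ctrl.camera_params(name): a dict with "K" (3x3 intrinsics, pixels), "R" (3x3) and "t" (3): a world point X has camera coordinates R X + t; the wrist camera has in their place "tool_from_camera" (4x4, takes a point from camera to tool coordinates, whose origin is the TCP and whose axes are the tool frame's). Camera axes: x right, y down, z forward; pixel columns grow to the right and rows downward; lengths in m; the calibration is good to about 2 mm. The wrist camera is an equidistant fisheye: a pixel r from the principal point sees the ray r / f radians off the axis. A picture is of the moment at which its call begins: read the wrist's pose just before it. camera_params takes no time and is no camera call.
- ctrl.close_job(): hands the job in, once; it reports no verdict.
The state is a dict: "t": time; "q": joint angles; "joint_velocities": joint speeds; "tau": joint torques, N m; "eef_pos": TCP position; "ee_rot": TCP orientation; "wrist_force": force on the tool from outside, world axes, zero at the start; "torque": the same for the moment, N m; "finger_gap": opening from 0.0 (shut) to 1.0 (fully open).
Only numpy, scipy, OpenCV 4.12 (cv2) and the standard library are available. Lean on these libraries where they do the work, as an engineer would, in place of code of your own. Each camera call takes 0.05 s, during which the arm holds its last target. There are 200 camera calls.

TASK

In the coffee corner, lift the steel twin-spout filter basket off its drip stand by the red grip on top, carry it level over the things standing in the middle, and hold it over the two small cups on the wooden board, one spout centred over each cup (either way round), with the spout tips about 15 mm above the rims so that the last drops fall in. Never touch the cups with the basket, and leave everything else standing where it is. Finish while still holding the basket there, still and level; do not put it down.

Things in the scene. Friction and masses are not known exactly. Their poses are not given: they have to be found in the camera images.
- basket: Round steel filter basket, loose, 0.25 to 0.46 kg. Origin midway between the two spout tips, 20 mm above the table on the stand; z up, y along the line through the spouts. Spouts: 14 mm thick, at y = +38 and -38 mm, from z = 0 up to the body, a closed drum 90 mm across (98 at its lip), z = 28 to 75 mm. Two uprights at x = +42 and -42 mm carry the red grip bar above it.
- grip (a point): Centre of the basket's red grip bar, 118 mm above the basket's origin. The bar is 90 mm long (basket x), 16 mm wide (basket y), 18 mm high; 34 mm of free space lies between it and the drum below. The uprights leave 78 mm free between them along x.
- spout_a (a point): Tip (open lower end) of the spout on the basket's +y side.
- spout_b (a point): Tip of the spout on the basket's -y side.
- stand: Drip stand, fixed: black tray 130 x 160 x 8 mm with two steel bars along its y at x = +30 and -30 mm, tops 48 mm above the table, on which the drum's underside rests; the spouts hang between the bars. Origin at the centre of its underside, z up. It stands on the robot's left or right side.
- board: Wooden serving board, fixed, 120 (x) x 190 (y) x 12 mm, on the other side from the stand, carrying the two cups. Origin at the centre of its underside; the cups stand in a row along its y, 76 mm between their axes.
- cup_a: Small white cup, no handle, loose on the board, 60 mm high, 68 mm across the rim, wall 4 mm. Origin at the centre of its underside, z up.
- cup_b: Small blue cup, otherwise the same as the white one.
- cup_a_rim (a point): Centre of the mouth of the white cup, level with its rim (72 mm above the table); z up.
- cup_b_rim (a point): Centre of the mouth of the blue cup, level with its rim (72 mm above the table); z up.
- red_cup: Red tumbler holding black stirrers, 92 mm across, 120 mm high (stirrers to 137 mm), loose, in the middle row between stand and board. Origin at its underside.
- caddy: Black condiment caddy with paper packets, 100 x 100 mm, 101 mm high, loose, in the middle row. Origin at its underside.
- cup_stack: Upside-up stack of white paper cups with a blue band, 83 mm across, 130 mm high, loose, in the middle row. Origin at its underside.
- tub: Clear food tub with a blue lid, 124 mm across, 77 mm high, loose, at the back of the table. Origin at its underside.
- sugar_jar: Sugar jar with a steel cap, 72 mm across, 100 mm high, loose, at the back. Origin at its underside.
- mug: Green mug with a handle, 80 mm across, 90 mm high, loose, at the back. Origin at its underside.

How it is judged:
By the outcome, as a careful person would: the job done as asked, in the order asked, and still so for the second after the job is handed in, while the arm keeps its last pose, push and grip.
It also fails if it takes over 45 s, if anything falls off the work surface, if the arm or the gripper's body presses on something with over 40 N, if the wrist force passes 120 N, or if a joint passes its speed limit or range.

## Working session

There is one attempt and no reset: what is moved stays moved. The work goes in short steps, Python scripts to look and compute and a tool call to move; the robot and the scene stay as the last step left them, time stands still between calls to the robot, and variables do not carry over. Pictures are saved under pics/ and viewed, on a budget of 10 in all, crops included, one or two more only if the job needs it, and the job is handed in when it is done.

Besides the shell and the picture viewer there is one more tool, called after "Emit:" as name([rows], argument=value, ...), one row to a line, values as JSON. arm_command: Moves the arm, as the interface text tells. Its arguments: {"type":"object","properties":{"targets":{"type":"array","items":{"type":"array","items":{"type":"array","items":{"type":"number"}}}},"squeeze":{"type":"number"}},"required":["targets"]}

```bash
mkdir -p pics; cat > h.py <<'E'
import numpy as np, cv2
from workcell import ctrl
from scipy.spatial.transform import Rotation as Rt
def save(im,n): cv2.imwrite('pics/'+n,im[:,:,::-1])
def pts(d,p):
    K=p['K'];v,u=np.mgrid[:d.shape[0],:d.shape[1]]
    c=np.stack([(u-K[0][2])/K[0][0]*d,(v-K[1][2])/K[1][1]*d,d],-1)
    return (c-np.array(p['t']))@np.array(p['R'])
def rot(s): q=s['ee_rot']; return Rt.from_quat([q[1],q[2],q[3],q[0]])
E
python3 - <<'E'
from h import *
s=ctrl.read_state();print(s)
print(rot(s).as_matrix().round(3))
for n in('top','side'):
    p=ctrl.camera_params(n);im,d=ctrl.grab_frame(n);save(im,n+'0.png')
    np.savez('/tmp/%s.npz'%n,im=im,d=d)
    print(n,p,(d>0).mean())
print(ctrl.camera_params('wrist'))
E
```

```text
{'t': 0.0, 'q': array([ 9.70977314e-01,  2.87163015e-01,  1.57817385e+00, -1.20448363e-05,
        1.27858578e+00, -1.49973432e-01]), 'joint_velocities': array([ 7.42894082e-04, -4.76483895e-04, -1.54695494e-05,  4.57017468e-04,
        2.43384658e-03,  4.13466328e-04]), 'tau': array([-1.86249326e-04, -4.05972254e+01, -2.92633277e+01, -6.81749748e-05,
        5.66146089e-03, -1.97176411e-05]), 'eef_pos': array([0.2930952 , 0.60732184, 0.22995064]), 'ee_rot': array([-0.68852746,  0.69006356, -0.15800335,  0.15740764]), 'wrist_force': array([-0.14517378,  0.01904217, -0.17049775]), 'torque': array([-0.02150653,  0.01661087, -0.01185696]), 'finger_gap': 1.0010659706683294}
[[ 0.901 -0.001  0.435]
 [-0.435 -0.002  0.901]
 [-0.    -1.    -0.002]]
top {'K': array([[418.49782874,   0.        , 280.17137094],
       [  0.        , 418.49782874, 214.74104538],
       [  0.        ,   0.        ,   1.        ]]), 'R': array([[-7.43571376e-02, -9.97231674e-01, -6.27370519e-05],
       [-9.70206147e-01,  7.23565648e-02, -2.31224048e-01],
       [ 2.30588484e-01, -1.71322905e-02, -9.72900527e-01]
[... 284 characters left out ...]
03958],
       [-0.06489562, -0.67362293, -0.73622056],
       [ 0.05876923,  0.7339152 , -0.67669392]]), 't': array([-0.58729057,  0.10462331,  1.3588345 ])} 0.9960586734693877
{'K': array([[325.1922621 ,   0.        , 284.18574156],
       [  0.        , 325.1922621 , 204.82926312],
       [  0.        ,   0.        ,   1.        ]]), 'tool_from_camera': array([[-1.40276838e-03,  9.48148718e-01,  3.17823914e-01,
        -8.08958084e-02],
       [-4.92037017e-04, -3.17824843e-01,  9.48149317e-01,
        -1.42718474e-01],
       [ 9.99998895e-01,  1.17365275e-03,  9.12358908e-04,
        -5.69877206e-04],
       [ 0.00000000e+00,  0.00000000e+00,  0.00000000e+00,
         1.00000000e+00]])}
```

View pics/top0.png

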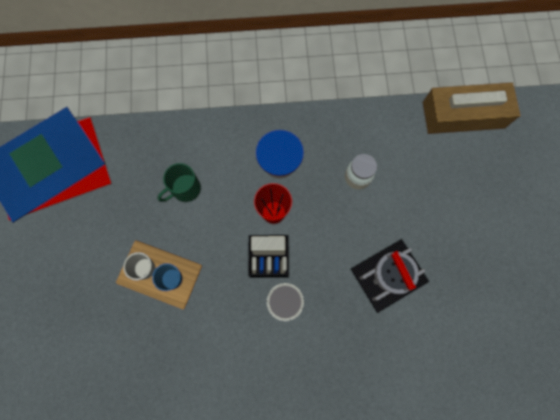

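View pics/side0.png

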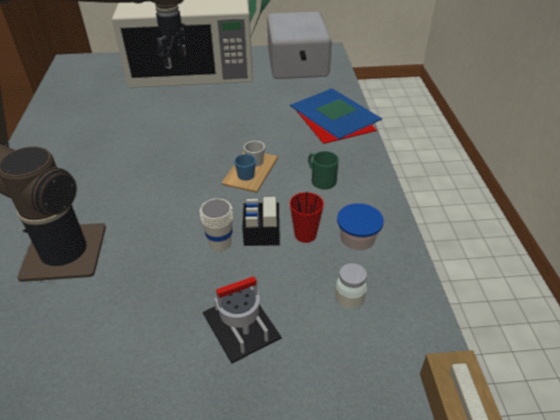

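The top view shows the stand and basket at (392,275) with the red grip at (404,271). The white cup is at (138,266), the blue cup at (167,277), and the middle row runs x≈270–285, v 200–300. In the side view the basket is at (239,305), the cups at (255,152) and (246,167), and the middle row in between.

```bash
python3 - <<'E'
from h import *
for n,boxg,boxc in(('top',(370,235,440,310),(115,240,205,310)),('side',(200,265,280,330),(220,135,285,190))):
    f=np.load('/tmp/%s.npz'%n);im=f['im'].astype(int);d=f['d'];P=pts(d,ctrl.camera_params(n))
    v,u=np.mgrid[:420,:560]
    inb=lambda b:(u>=b[0])&(u<b[2])&(v>=b[1])&(v<b[3])
    m=inb(boxg)&(im[...,0]>120)&(im[...,1]<60)&(P[...,2]>.135)
    q=P[m];r=cv2.minAreaRect((q[:,:2]*1000).astype(np.float32));print(n,'grip',m.sum(),r,np.median(q[:,2]))
    c=q-q.mean(0);w=np.linalg.svd(c,full_matrices=False)[2][0];print(' mean',q.mean(0),'axis',w)
    # cups: rim points
    m=inb(boxc)&(P[...,2]>.062)&(P[...,2]<.085)
    q=P[m];col=im[m];wh=col.min(1)>110
    for nm,k in(('white',col[:,0]>col[:,2]*.75),('blue',col[:,0]<=col[:,2]*.75)):
        if k.sum()>8:
            print(' ',nm,k.sum(),cv2.minEnclosingCircle((q[k][:,:2]*1000).astype(np.float32)),np.median(q[k][:,2]))
    # middle row & heights
    m=(P[...,2]>.03)&(P[...,0]>.3)&(P[...,0]<1.0)&(P[...,1]>-.5)&(P[...,1]<.6)
    nl,L=cv2.connectedComponents(m.astype(np.uint8))
    for i in range(1,nl):
        q=P[L==i]
        if len(q)>60: print('   obj',len(q),np.percentile(q,[2,98],axis=0).round(3).tolist())
E
```

```text
top grip 245 ((469.31268310546875, -275.5900573730469), (86.45652770996094, 14.121302604675293), 20.37213134765625) 0.14566256837726899
 mean [ 0.46873456 -0.27542444  0.14556133] axis [-9.42721618e-01 -3.33580485e-01  1.01428560e-04]
  white 249 ((522.227294921875, 307.990478515625), 69.22992706298828) 0.07062026789439707
  blue 135 ((502.9150390625, 272.18585205078125), 33.75706100463867) 0.06948724869514843
   obj 1266 [[0.851, -0.499, 0.034], [0.948, -0.439, 0.102]]
   obj 1770 [[0.741, -0.078, 0.068], [0.854, 0.032, 0.08]]
   obj 796 [[0.703, -0.257, 0.035], [0.765, -0.194, 0.102]]
   obj 730 [[0.702, 0.194, 0.031], [0.781, 0.29, 0.091]]
   obj 841 [[0.614, -0.038, 0.034], [0.7, 0.045, 0.132]]
   obj 1320 [[0.486, -0.024, 0.034], [0.585, 0.074, 0.102]]
   obj 1589 [[0.421, -0.325, 0.044], [0.516, -0.22, 0.148]]
   obj 789 [[0.471, 0.241, 0.031], [0.563, 0.372, 0.075]]
   obj 1088 [[0.384, -0.044, 0.123], [0.458, 0.03, 0.133]]
side grip 205 ((469.9637451171875, -617.2990112304688), (82.52427673339844, 721.5604248046875), 0.11776750534772873) 0.14713010035429025
 mean [ 0.46816385 -0.28201897  0.15112715] axis [-0.02054354  0.64237643 -0.76611388]
  white 149 ((532.5717163085938, 322.7841796875), 57.80104446411133) 0.06960643863841488
  blue 142 ((501.25177001953125, 272.00128173828125), 36.2913932800293) 0.06926708178984198
   obj 366 [[0.301, 0.524, 0.36], [0.341, 0.598, 0.466]]
   obj 731 [[0.475, 0.24, 0.031], [0.563, 0.373, 0.075]]
   obj 778 [[0.705, 0.193, 0.032], [0.781, 0.289, 0.092]]
   obj 1228 [[0.618, -0.04, 0.035], [0.699, 0.047, 0.126]]
   obj 1349 [[0.489, -0.029, 0.032], [0.586, 0.073, 0.103]]
   obj 1239 [[0.386, -0.047, 0.035], [0.459, 0.024, 0.134]]
   obj 1526 [[0.744, -0.082, 0.034], [0.854, 0.031, 0.081]]
   obj 1065 [[0.704, -0.265, 0.033], [0.767, -0.204, 0.103]]
   obj 1923 [[0.428, -0.343, 0.039], [0.52, -0.254, 0.149]]
   obj 1453 [[0.85, -0.499, 0.037], [0.948, -0.441, 0.104]]
```

Emit:
arm_command([
  [[0.0248,-0.002,-0.0218,0,0,0,0.06],[0.0248,-0.002,-0.0218,0,0,0,0.06],[0.0248,-0.002,-0.0218,0,0,0,0.06],[0.0248,-0.002,-0.0218,0,0,0,0.06],[0.0248,-0.002,-0.0218,0,0,0,0.06],[0.0248,-0.002,-0.0218,0,0,0,0.06],[0.0248,-0.002,-0.0218,0,0,0,0.06],[0.0248,-0.002,-0.0218,0,0,0,0.06],[0.0248,-0.002,-0.0218,0,0,0,0.06],[0.0248,-0.002,-0.0218,0,0,0,0.06]],
])

```text
t: 0.93
eef_pos: [0.4207, 0.2939, 0.2428]
ee_rot: [-0.686, 0.694, -0.157, 0.15]
wrist_force: [0.2, 0.8, -0.4]
finger_gap: 0.705
```

Emit:
arm_command([
  [[0.0248,-0.001,-0.0218,0,0,0,0.06],[0.0248,-0.001,-0.0218,0,0,0,0.06],[0.0248,-0.001,-0.0218,0,0,0,0.06],[0.0248,-0.001,-0.0218,0,0,0,0.06],[0.0248,-0.001,-0.0218,0,0,0,0.06],[0.0248,-0.001,-0.0218,0,0,0,0.06],[0.0248,-0.001,-0.0218,0,0,0,0.06],[0.0248,-0.001,-0.0218,0,0,0,0.06],[0.0248,-0.001,-0.0218,0,0,0,0.06],[0.0248,-0.001,-0.0218,0,0,0,0.06]],
])

```text
t: 1.77
eef_pos: [0.5535, -0.025, 0.2502]
ee_rot: [-0.686, 0.694, -0.159, 0.148]
wrist_force: [-0.0, 0.4, -0.2]
finger_gap: 0.703
```

```bash
cat > to.py <<'E'
import sys
from h import *
# usage: to.py x y z angle(deg of tool z axis) n : per-row motion (shift in tool axes; turn vector)
x,y,z,a,n=map(float,sys.argv[1:6]);s=ctrl.read_state();R=rot(s)
a=np.radians(a);zz=np.array([np.cos(a),np.sin(a),0]);yy=np.array([0,0,-1.]);G=Rt.from_matrix(np.c_[np.cross(yy,zz),yy,zz])
rv=(R.inv()*G).as_rotvec()
print('t',round(s['t'],2),'pos',s['eef_pos'].round(4),'F',s['wrist_force'].round(1),'M',s['torque'].round(2),'gap',round(s['finger_gap'],3),'q',s['q'].round(2))
print('total tool shift',R.inv().apply(np.array([x,y,z])-s['eef_pos']).round(4),'turn',np.degrees(rv).round(2))
P=s['eef_pos'];D=(np.array([x,y,z])-P)/n
for i in range(int(n)):
    Ri=R*Rt.from_rotvec(rv*i/n); print(np.r_[Ri.inv().apply(D).round(4),np.degrees(rv/n).round(2)].tolist())
E
python3 to.py .469 -.2755 .24 110.4 10
```

```text
t 1.77 pos [ 0.5535 -0.025   0.2502] F [-0.   0.4 -0.2] M [ 0.02 -0.05  0.01] gap 0.703 q [-0.22  0.01  1.85 -0.01  1.29 -1.35]
total tool shift [ 0.0298  0.0136 -0.2625] turn [  0.51 -45.48  -0.97]
[0.003, 0.0014, -0.0263, 0.05, -4.55, -0.1]
[0.0009, 0.0013, -0.0264, 0.05, -4.55, -0.1]
[-0.0012, 0.0013, -0.0264, 0.05, -4.55, -0.1]
[-0.0033, 0.0013, -0.0262, 0.05, -4.55, -0.1]
[-0.0054, 0.0013, -0.0259, 0.05, -4.55, -0.1]
[-0.0074, 0.0012, -0.0254, 0.05, -4.55, -0.1]
[-0.0094, 0.0012, -0.0247, 0.05, -4.55, -0.1]
[-0.0113, 0.0011, -0.0239, 0.05, -4.55, -0.1]
[-0.0132, 0.0011, -0.0229, 0.05, -4.55, -0.1]
[-0.015, 0.0011, -0.0218, 0.05, -4.55, -0.1]
```

Emit:
arm_command([
  [[0.003,0.0013,-0.0263,0.05,-4.55,-0.1,0.06],[0.001,0.0013,-0.0264,0.05,-4.55,-0.1,0.06],[-0.0012,0.0013,-0.0264,0.05,-4.55,-0.1,0.06],[-0.0033,0.0013,-0.0262,0.05,-4.55,-0.1,0.06],[-0.0054,0.0013,-0.0259,0.05,-4.55,-0.1,0.06],[-0.0074,0.0012,-0.0254,0.05,-4.55,-0.1,0.06],[-0.0094,0.0012,-0.0247,0.05,-4.55,-0.1,0.06],[-0.0113,0.0011,-0.0239,0.05,-4.55,-0.1,0.06],[-0.0132,0.0011,-0.0229,0.05,-4.55,-0.1,0.06],[-0.015,0.0011,-0.0218,0.05,-4.55,-0.1,0.06]],
])

```text
t: 2.6
eef_pos: [0.4681, -0.2898, 0.234]
ee_rot: [0.695, -0.692, -0.136, 0.139]
wrist_force: [0.6, -0.2, 0.5]
finger_gap: 0.708
```

Emit:
arm_command([
  [[0,0,0,0,0,0,0.06],[0,0,0,0,0,0,0.06]],
])

```text
t: 2.77
eef_pos: [0.4657, -0.294, 0.2325]
ee_rot: [0.696, -0.692, -0.134, 0.138]
wrist_force: [-0.6, -0.5, 0.2]
finger_gap: 0.706
```

```bash
python3 to.py .469 -.2755 .20 110.4 4; python3 - <<'E'
from h import *
s=ctrl.read_state();im,d=ctrl.grab_frame('wrist');save(im,'w1.png');np.savez('/tmp/w1.npz',im=im,d=d)
p=ctrl.camera_params('wrist');K=p['K'];T=np.array(p['tool_from_camera'])
i=im.astype(int);m=(i[...,0]>90)&(i[...,1]<i[...,0]*.4)&(i[...,2]<i[...,0]*.4)
n,L,st,c=cv2.connectedComponentsWithStats(m.astype(np.uint8));k=1+np.argmax(st[1:,4]);print(st[k],c[k])
cnt=cv2.findContours((L==k).astype(np.uint8),0,2)[0][0][:,0].astype(float)
dx=(cnt[:,0]-K[0][2])/K[0][0];dy=(cnt[:,1]-K[1][2])/K[1][1];th=np.hypot(dx,dy)
ray=np.c_[dx*np.sin(th)/th,dy*np.sin(th)/th,np.cos(th)]
R=rot(s);o=s['eef_pos']+R.apply(T[:3,3]);w=R.apply(ray@T[:3,:3].T)
X=o+w*((.147-o[2])/w[:,2])[:,None]
print(cv2.minAreaRect((X[:,:2]*1000).astype(np.float32)))
E
```

```text
t 2.77 pos [ 0.4657 -0.294   0.2325] F [-0.6 -0.5  0.2] M [ 0.04  0.01 -0.  ] gap 0.706 q [-0.75  0.02  1.88 -0.    1.26 -2.7 ]
total tool shift [0.0102 0.0326 0.0157] turn [-0.41  1.82 -0.28]
[0.0025, 0.0081, 0.0039, -0.1, 0.45, -0.07]
[0.0025, 0.0081, 0.0039, -0.1, 0.45, -0.07]
[0.0025, 0.0081, 0.004, -0.1, 0.45, -0.07]
[0.0024, 0.0081, 0.004, -0.1, 0.45, -0.07]
[ 291  163   26  110 2133] [302.58415377 216.13220816]
((467.4317321777344, -278.5448303222656), (89.0166244506836, 15.392958641052246), 19.65065574645996)
```

View pics/w1.png

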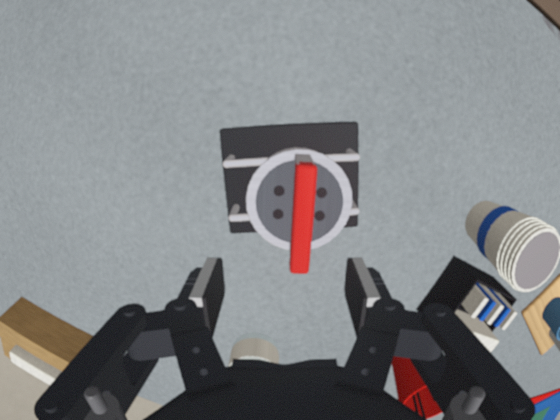

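The wrist view shows the red bar between the open fingers at (302,216), about 15 mm off centre. It puts the grip at (0.468,-0.278), angle 20°, within 3 mm of the top view.

Emit:
arm_command([
  [[0.003,0.008,0.004,-0.1,0.4,-0.1,0.06],[0.003,0.008,0.004,-0.1,0.4,-0.1,0.06],[0.002,0.008,0.004,-0.1,0.4,-0.1,0.06],[0.002,0.008,0.002,-0.1,0.2,0,0.06],[0,0,0,0,0,0,0.06]],
])

```text
t: 3.23
eef_pos: [0.4709, -0.2707, 0.1962]
ee_rot: [0.696, -0.695, -0.128, 0.128]
wrist_force: [-0.4, -0.2, 1.1]
finger_gap: 0.704
```

```bash
python3 to.py .468 -.2775 .118 110 6
```

```text
t 3.23 pos [ 0.4709 -0.2707  0.1962] F [-0.4 -0.2  1.1] M [-0.05 -0.01  0.06] gap 0.704 q [-0.71  0.03  1.93  0.    1.18 -2.64]
total tool shift [-0.0052  0.0782 -0.0054] turn [-0.1   0.86  0.02]
[-0.0009, 0.013, -0.0009, -0.02, 0.14, 0.0]
[-0.0009, 0.013, -0.0009, -0.02, 0.14, 0.0]
[-0.0009, 0.013, -0.0009, -0.02, 0.14, 0.0]
[-0.0008, 0.013, -0.0009, -0.02, 0.14, 0.0]
[-0.0008, 0.013, -0.0009, -0.02, 0.14, 0.0]
[-0.0008, 0.013, -0.0009, -0.02, 0.14, 0.0]
```

Emit:
arm_command([
  [[-0.0012,0.013,-0.0012,0,0.2,0,0.06],[-0.001,0.013,-0.001,0,0.2,0,0.06],[-0.001,0.012,-0.001,0,0.2,0,0.06],[-0.001,0.011,-0.001,0,0.2,0,0.06],[-0.0005,0.01,-0.0005,0,0,0,0.06],[0,0.006,0,0,0,0,0.06],[0,0.003,0,0,0,0,0.06],[0,0,0,0,0,0,0.06]],
])

```text
t: 3.9
eef_pos: [0.469, -0.2732, 0.1223]
ee_rot: [0.697, -0.695, -0.124, 0.125]
wrist_force: [-0.0, 0.1, 0.1]
finger_gap: 0.701
```

```bash
python3 to.py .468 -.2775 .118 110 2
```

```text
t 3.9 pos [ 0.469  -0.2732  0.1223] F [-0.   0.1  0.1] M [0.07 0.03 0.05] gap 0.701 q [-0.71  0.12  1.99  0.    1.04 -2.64]
total tool shift [-0.0024  0.0042 -0.0037] turn [-0.17  0.3  -0.02]
[-0.0012, 0.0021, -0.0019, -0.09, 0.15, -0.01]
[-0.0012, 0.0021, -0.0019, -0.09, 0.15, -0.01]
```

Emit:
arm_command([
  [[-0.002,0.004,-0.003,-0.1,0.3,0,0.06],[0,0.001,-0.001,0,0,0,0.06],[0,0,0,0,0,0,0.03],[0,0,0,0,0,0,0.02],[0,0,0,0,0,0,0.014],[0,0,0,0,0,0,0.008],[0,0,0,0,0,0,0.0],[0,0,0,0,0,0,0.0],[0,0,0,0,0,0,0.0],[0,0,0,0,0,0,0.0]],
], squeeze=80)

```text
t: 4.73
eef_pos: [0.4695, -0.2792, 0.1187]
ee_rot: [-0.696, 0.697, 0.123, -0.122]
wrist_force: [0.8, 0.3, -1.0]
finger_gap: 0.177
```

```bash
python3 to.py .468 -.2775 .118 110 2|head -2; python3 - <<'E'
from h import *
im,d=ctrl.grab_frame('wrist');save(im,'w2.png')
E
```

```text
t 4.73 pos [ 0.4695 -0.2792  0.1187] F [ 0.8  0.3 -1. ] M [-0.1   0.01 -0.04] gap 0.177 q [-0.72  0.13  1.98  0.    1.03 -2.64]
total tool shift [-0.0008  0.0007  0.0021] turn [ 0.15 -0.05  0.09]
```

View pics/w2.png

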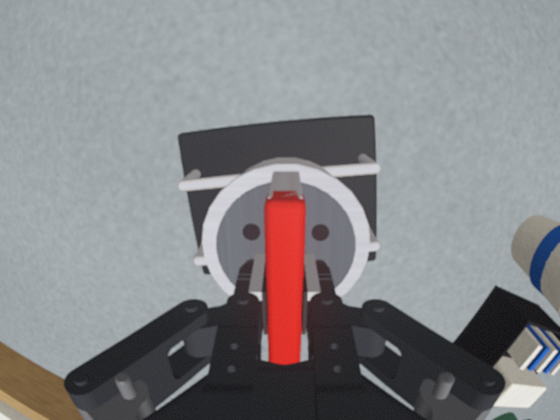

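The wrist view shows the pads closed on the red bar at (285,280), gap 15 mm, with the drum concentric below. Lifting now.

Emit:
arm_command([
  [[0,-0.005,0,0,0,0,0],[0,-0.012,0,0,0,0,0],[0,-0.02,0,0,0,0,0],[0,-0.025,0,0,0,0,0],[0,-0.025,0,0,0,0,0],[0,-0.025,0,0,0,0,0],[0,-0.025,0,0,0,0,0],[0,-0.02,0,0,0,0,0],[0,-0.01,0,0,0,0,0],[0,0,0,0,0,0,0]],
])

```text
t: 5.62
eef_pos: [0.4657, -0.2757, 0.2931]
ee_rot: [0.699, -0.693, -0.12, 0.125]
wrist_force: [0.6, -0.1, -2.8]
finger_gap: 0.168
```

```bash
python3 to.py .52 0.0 .295 90 10;python3 - <<'E'
from h import *
im,d=ctrl.grab_frame('side');save(im,'side2.png')
E
```

```text
t 5.62 pos [ 0.4657 -0.2757  0.2931] F [ 0.6 -0.1 -2.8] M [-0.01 -0.05  0.01] gap 0.168 q [-0.72 -0.05  1.83  0.    1.37 -2.64]
total tool shift [ 0.1452 -0.0003  0.2405] turn [-0.48 19.97 -0.35]
[0.0145, -0.0, 0.0241, -0.05, 2.0, -0.04]
[0.0137, -0.0, 0.0245, -0.05, 2.0, -0.04]
[0.0128, -0.0001, 0.025, -0.05, 2.0, -0.04]
[0.0119, -0.0001, 0.0254, -0.05, 2.0, -0.04]
[0.011, -0.0001, 0.0258, -0.05, 2.0, -0.04]
[0.0101, -0.0001, 0.0262, -0.05, 2.0, -0.04]
[0.0092, -0.0001, 0.0265, -0.05, 2.0, -0.04]
[0.0083, -0.0001, 0.0268, -0.05, 2.0, -0.04]
[0.0073, -0.0002, 0.0271, -0.05, 2.0, -0.04]
[0.0064, -0.0002, 0.0274, -0.05, 2.0, -0.04]
```

View pics/side2.png

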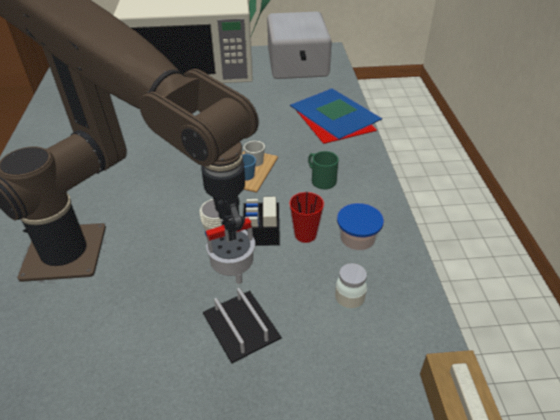

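The side view shows the basket hanging from the gripper at (230,250), above the stand and level; the force reads 2.8 N. Carrying it across with a ramped speed.

Emit:
arm_command([
  [[0.005,0,0.008,0,1,0,0],[0.009,0,0.015,0,1.5,0,0],[0.012,0,0.021,-0.1,2,-0.1,0],[0.012,0,0.024,-0.1,2,-0.1,0],[0.011,0,0.025,-0.1,2,0,0],[0.011,0,0.025,-0.1,2,0,0],[0.01,0,0.025,0,2,0,0],[0.009,0,0.025,0,2,0,0],[0.008,0,0.025,0,2,0,0],[0.007,0,0.025,0,2,0,0]],
])

```text
t: 6.5
eef_pos: [0.509, -0.0344, 0.2717]
ee_rot: [0.712, -0.702, 0.013, 0.012]
wrist_force: [0.7, -0.3, -2.5]
finger_gap: 0.173
```

```bash
python3 to.py .516 0.2 .295 76 10
```

```text
t 6.5 pos [ 0.509  -0.0344  0.2717] F [ 0.7 -0.3 -2.5] M [-0.03 -0.04  0.02] gap 0.173 q [-0.27 -0.09  1.91  0.01  1.36 -1.84]
total tool shift [ 0.006  -0.0199  0.2347] turn [-0.63 13.95 -2.09]
[0.0006, -0.002, 0.0235, -0.06, 1.4, -0.21]
[0.0, -0.002, 0.0235, -0.06, 1.4, -0.21]
[-0.0005, -0.002, 0.0235, -0.06, 1.4, -0.21]
[-0.0011, -0.0021, 0.0234, -0.06, 1.4, -0.21]
[-0.0017, -0.0021, 0.0234, -0.06, 1.4, -0.21]
[-0.0022, -0.0021, 0.0234, -0.06, 1.4, -0.21]
[-0.0028, -0.0022, 0.0233, -0.06, 1.4, -0.21]
[-0.0033, -0.0022, 0.0232, -0.06, 1.4, -0.21]
[-0.0039, -0.0022, 0.0231, -0.06, 1.4, -0.21]
[-0.0044, -0.0023, 0.023, -0.06, 1.4, -0.21]
```

Emit:
arm_command([
  [[0,-0.004,0.021,-0.1,1.4,-0.3,0],[0,-0.004,0.022,-0.1,1.4,-0.3,0],[-0.001,-0.004,0.023,-0.1,1.4,-0.3,0],[-0.001,-0.003,0.023,-0.1,1.4,-0.3,0],[-0.002,-0.003,0.023,-0.1,1.4,-0.3,0],[-0.002,-0.003,0.023,-0.1,1.4,-0.3,0],[-0.003,-0.003,0.023,-0.1,1.4,-0.2,0],[-0.003,-0.003,0.022,0,1.4,-0.2,0],[-0.004,-0.003,0.016,0,1.4,-0.1,0],[-0.003,-0.003,0.008,0,1,0,0]],
])

```text
t: 7.33
eef_pos: [0.5008, 0.1851, 0.2813]
ee_rot: [-0.7, 0.703, -0.101, 0.074]
wrist_force: [-0.3, -0.1, -3.6]
finger_gap: 0.173
```

```bash
python3 to.py .516 0.307 .25 69 8;python3 - <<'E'
from h import *
s=ctrl.read_state();im,d=ctrl.grab_frame('wrist');save(im,'w3.png')
im,d=ctrl.grab_frame('top');save(im,'top3.png')
E
```

```text
t 7.33 pos [0.5008 0.1851 0.2813] F [-0.3 -0.1 -3.6] M [ 0.02 -0.08 -0.04] gap 0.173 q [ 0.16 -0.04  1.85  0.01  1.37 -1.16]
total tool shift [-0.014   0.0308  0.1222] turn [ 0.58  6.81 -2.1 ]
[-0.0018, 0.0039, 0.0153, 0.07, 0.85, -0.26]
[-0.002, 0.0039, 0.0152, 0.07, 0.85, -0.26]
[-0.0022, 0.0039, 0.0152, 0.07, 0.85, -0.26]
[-0.0025, 0.0039, 0.0152, 0.07, 0.85, -0.26]
[-0.0027, 0.0039, 0.0151, 0.07, 0.85, -0.26]
[-0.003, 0.0039, 0.0151, 0.07, 0.85, -0.26]
[-0.0032, 0.0039, 0.015, 0.07, 0.85, -0.26]
[-0.0035, 0.0039, 0.015, 0.07, 0.85, -0.26]
```

View pics/w3.png

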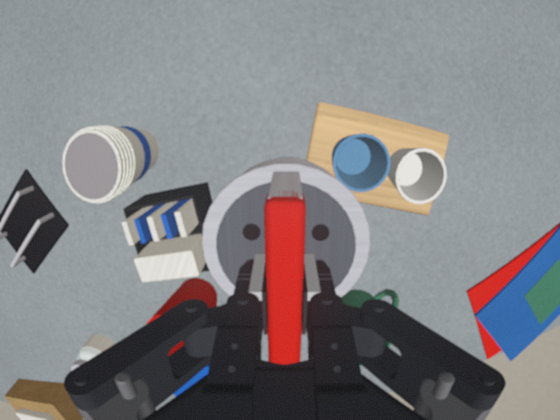

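The wrist view shows the blue cup at (361,162) and the white cup at (420,175), both unoccluded, with the basket drum centred at (286,240). Next I fit the rims from depth.

```bash
cat > cups.py <<'E'
from h import *
from scipy.optimize import least_squares
def wpts(s,d):
    p=ctrl.camera_params('wrist');K=p['K'];T=np.array(p['tool_from_camera'])
    v,u=np.mgrid[:420,:560];dx=(u-K[0][2])/K[0][0];dy=(v-K[1][2])/K[1][1];th=np.hypot(dx,dy)+1e-9
    k=np.tan(th)/th
    c=np.stack([dx*k*d,dy*k*d,d],-1)@T[:3,:3].T+T[:3,3]
    return c, c.reshape(-1,3)@rot(s).as_matrix().T+s['eef_pos']
def fitc(X,r):
    f=lambda c:np.hypot(X[:,0]-c[0],X[:,1]-c[1])-r
    o=least_squares(f,X.mean(0)[:2],loss='soft_l1',f_scale=.002);return o.x.round(4),len(X),np.abs(o.fun).mean().round(4)
def cups(P,n):
    for nm,g in(('blue',(.502,.272)),('white',(.530,.342))):
        for it in range(3):
            r=np.hypot(P[:,0]-g[0],P[:,1]-g[1])
            k=(r<.040)&(r>.024)&(P[:,2]>.066)&(P[:,2]<.080)
            res=fitc(P[k],.032); g=res[0]
        print(n,nm,*res,'z',np.percentile(P[k][:,2],95).round(4))
E
python3 - <<'E'
from cups import *
for n in('top','side'):
    cups(pts(np.load('/tmp/%s.npz'%n)['d'],ctrl.camera_params(n)).reshape(-1,3),n)
s=ctrl.read_state();im,d=ctrl.grab_frame('wrist');C,P=wpts(s,d);cups(P,'wrist')
t=C.reshape(-1,3)
# lip in tool frame
k=(np.abs(t[:,1]-.024)<.006)&(np.hypot(t[:,0],t[:,2])<.056)&(np.hypot(t[:,0],t[:,2])>.038)
q=t[k];print('lip',fitc(q[:,[0,2]],.047)); A=np.c_[q[:,0],q[:,2],np.ones(len(q))];print('lip plane tool y=',np.linalg.lstsq(A,q[:,1],rcond=None)[0].round(4))
# drum lid plane
k=(np.abs(t[:,1]-.026)<.012)&(np.hypot(t[:,0],t[:,2])<.036);q=t[k];A=np.c_[q[:,0],q[:,2],np.ones(len(q))];print('lid',len(q),np.lib.scimath.sqrt(1),np.linalg.lstsq(A,q[:,1],rcond=None)[0].round(4))
i=im.reshape(-1,3).astype(int);m=(i[:,0]>110)&(i[:,1]<50)&(np.hypot(t[:,0],t[:,2])<.06)&(np.abs(t[:,1]+.028)<.02);q=t[m]
print('bar',cv2.minAreaRect((q[:,[0,2]]*1000).astype(np.float32)),np.median(q[:,1]),np.polyfit(q[:,0],q[:,1],1).round(4))
E
```

```text
top blue [0.502  0.2722] 158 0.0012 z 0.074
top white [0.5335 0.3411] 168 0.0013 z 0.0741
side blue [0.5035 0.2717] 112 0.002 z 0.0745
side white [0.5352 0.3414] 102 0.0023 z 0.076
wrist blue [0.5012 0.2718] 737 0.0013 z 0.0731
wrist white [0.5327 0.3405] 666 0.0012 z 0.0732
lip (array([0.0034, 0.    ]), 5626, np.float64(0.0032))
lip plane tool y= [-0.0006 -0.015   0.0232]
lid 5141 1.0 [ 0.0005 -0.0149  0.0218]
bar ((-2.4197120666503906, -0.5138063430786133), (84.4126968383789, 15.70151424407959), 0.48744234442710876) -0.02838973399745623 [-0.0229 -0.0282]
```

Emit:
arm_command([
  [[-0.002,0.002,0.01,0.1,1.2,-0.4,0],[-0.002,0.002,0.016,0.1,1.3,-0.4,0],[-0.002,0.003,0.018,0.1,1.3,-0.4,0],[-0.002,0.003,0.018,0.1,1.3,-0.3,0],[-0.002,0.003,0.018,0.1,1.3,-0.3,0],[-0.002,0.003,0.018,0,1.3,-0.2,0],[-0.002,0.002,0.012,0,1,-0.1,0],[-0.001,0.002,0.006,0,0.5,0,0],[0,0,0,0,0,0,0]],
])

```text
t: 8.23
eef_pos: [0.5237, 0.2909, 0.2488]
ee_rot: [-0.686, 0.697, -0.151, 0.145]
wrist_force: [-0.4, -0.4, -3.5]
finger_gap: 0.173
```

```bash
python3 to.py .5172 0.3065 .215 65.5 3;python3 - <<'E'
from cups import *
s=ctrl.read_state();im,d=ctrl.grab_frame('wrist');C,P=wpts(s,d);t=C.reshape(-1,3)
q=t[(np.abs(t[:,1]-.0235)<.004)]
c=np.zeros(2)
for it in range(4):
    r=q[:,[0,2]]-c;h=np.hypot(*r.T);a=np.degrees(np.arctan2(r[:,1],r[:,0]));E=[]
    for b in range(-120,120,5):
        k=(a>b)&(a<b+5)&(h<.056)&(h>.04)
        if k.sum()>15: E.append(q[k][np.argsort(h[k])[-3]][[0,2]])
    E=np.array(E);x,n,e=fitc(E,.049);c=x
f=least_squares(lambda c:np.hypot(E[:,0]-c[0],E[:,1]-c[1])-c[2],[0,0,.049],loss='soft_l1',f_scale=.001)
print('lip',x,n,e,'free r',f.x.round(4))
E
```

```text
t 8.23 pos [0.5237 0.2909 0.2488] F [-0.4 -0.4 -3.5] M [ 0.05 -0.03  0.  ] gap 0.173 q [ 0.34  0.12  1.74 -0.01  1.3  -0.8 ]
total tool shift [-0.0121  0.0337  0.0121] turn [ 1.    0.33 -0.32]
[-0.004, 0.0112, 0.004, 0.33, 0.11, -0.11]
[-0.0041, 0.0112, 0.004, 0.33, 0.11, -0.11]
[-0.0041, 0.0113, 0.0039, 0.33, 0.11, -0.11]
lip [-0.0004  0.0003] 30 0.0007 free r [0.0003 0.0003 0.0482]
```

Emit:
arm_command([
  [[-0.004,0.008,0.004,0.3,0.1,-0.1,0],[-0.004,0.01,0.004,0.4,0.1,-0.1,0],[-0.003,0.007,0.003,0.3,0.1,-0.1,0],[-0.001,0.003,0.001,0.1,0,0,0],[0,0,0,0,0,0,0],[0,0,0,0,0,0,0]],
])

```text
t: 8.78
eef_pos: [0.5161, 0.3034, 0.2165]
ee_rot: [-0.691, 0.691, -0.151, 0.15]
wrist_force: [0.4, 0.5, -3.6]
finger_gap: 0.174
```

```bash
python3 to.py .5172 0.3065 .1857 65.5 4
```

```text
t 8.78 pos [0.5161 0.3034 0.2165] F [ 0.4  0.5 -3.6] M [ 0.02 -0.01 -0.01] gap 0.174 q [ 0.36  0.13  1.78  0.    1.23 -0.78]
total tool shift [-0.0002  0.0308  0.0033] turn [ 0.02 -0.14 -0.07]
[-0.0001, 0.0077, 0.0008, 0.0, -0.03, -0.02]
[-0.0001, 0.0077, 0.0008, 0.0, -0.03, -0.02]
[-0.0001, 0.0077, 0.0008, 0.0, -0.03, -0.02]
[-0.0001, 0.0077, 0.0008, 0.0, -0.03, -0.02]
```

Emit:
arm_command([
  [[0,0.005,0.001,0,-0.1,0,0],[0,0.007,0.001,0,0,0,0],[0,0.007,0.001,0,0,0,0],[0,0.005,0.001,0,0,0,0],[0,0.003,0,0,0,0,0],[0,0,0,0,0,0,0],[0,0,0,0,0,0,0]],
])

```text
t: 9.37
eef_pos: [0.5185, 0.3073, 0.1871]
ee_rot: [0.691, -0.691, 0.15, -0.15]
wrist_force: [-0.2, 0.4, -3.8]
finger_gap: 0.177
```

```bash
python3 to.py .5172 0.3065 .1857 65.5 1;python3 - <<'E'
from cups import *
im,d=ctrl.grab_frame('side');np.savez('/tmp/side4.npz',im=im,d=d)
o=cv2.resize(im[100:240,170:340],None,fx=4,fy=4,interpolation=cv2.INTER_CUBIC);save(o,'side4.png')
E
```

```text
t 9.37 pos [0.5185 0.3073 0.1871] F [-0.2  0.4 -3.8] M [ 0.04 -0.   -0.02] gap 0.177 q [ 0.37  0.17  1.8   0.    1.17 -0.78]
total tool shift [-0.0008  0.0014 -0.0012] turn [-0.01 -0.03 -0.  ]
[-0.0008, 0.0014, -0.0012, -0.01, -0.03, -0.0]
```

View pics/side4.png

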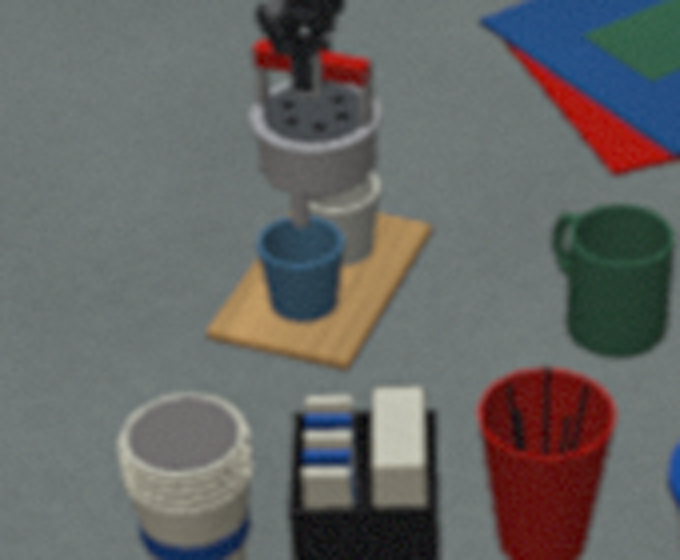

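The zoomed side view shows the spout tip at crop (302,222), above the centre of the blue cup mouth, with a gap below it. I'll trim the last millimetre and check against projections.

Emit:
arm_command([
  [[-0.001,0.001,-0.001,0,0,0,0],[0,0,0,0,0,0,0],[0,0,0,0,0,0,0],[0,0,0,0,0,0,0]],
])

```text
t: 9.75
eef_pos: [0.5174, 0.3068, 0.187]
ee_rot: [0.691, -0.691, 0.15, -0.151]
wrist_force: [0.2, -0.3, -3.3]
finger_gap: 0.174
```

```bash
python3 to.py .5172 0.3065 .1857 65.5 1;python3 - <<'E'
from cups import *
s=ctrl.read_state();R=rot(s);p=ctrl.camera_params('side');im,d=ctrl.grab_frame('side')
P=pts(d,p);proj=lambda X:(lambda c:(p['K']@(c/c[2]))[:2].round(1))(p['R']@X+p['t'])
T=lambda b:s['eef_pos']+R.apply([b[0],-.0193+.118-b[2],b[1]])
for n,b in(('tip b',(0,-.038,0)),('tip a',(0,.038,0)),('bar+x',(.045,0,.127)),('bar-x',(-.045,0,.127))):
    print(n,T(np.array(b)).round(4),proj(T(np.array(b))))
for b in ((.049,0,.075),(-.049,0,.075),(0,-.049,.075)): print('lip',proj(T(np.array(b))))
cups(P.reshape(-1,3),'side')
t2,d2=ctrl.grab_frame('top');Pt=pts(d2,ctrl.camera_params('top'));save(t2,'top4.png')
i=im.astype(int);v,u=np.mgrid[:420,:560]
m=(i[...,0]>110)&(i[...,1]<60)&(u>225)&(u<275)&(v>100)&(v<130);print('bar px',u[m].min(),v[m][u[m]==u[m].min()].mean(),u[m].max(),v[m][u[m]==u[m].max()].mean())
# lip plane in world from side depth
q=P[(u>225)&(u<275)&(v>115)&(v<150)&(P[...,2]>.140)&(P[...,2]<.175)]
q=q[np.hypot(q[:,0]-.517,q[:,1]-.3065)<.052];A=np.c_[q[:,:2]-[.517,.3065],np.ones(len(q))];print('lid plane',len(q),np.linalg.lstsq(A,q[:,2],rcond=None)[0].round(3))
o=cv2.resize(im[140:180,225:285],None,fx=12,fy=12,interpolation=cv2.INTER_CUBIC);save(o,'side5.png')
E
```

```text
t 9.75 pos [0.5174 0.3068 0.187 ] F [ 0.2 -0.3 -3.3] M [-0.03  0.02 -0.02] gap 0.174 q [ 0.37  0.17  1.8   0.    1.17 -0.78]
total tool shift [-0.0001  0.0013 -0.0004] turn [-0.08 -0.03  0.06]
[-0.0001, 0.0013, -0.0004, -0.08, -0.03, 0.06]
tip b [0.5018 0.2723 0.0883] [244.3 155.7]
tip a [0.5334 0.3415 0.0884] [253.6 142.2]
bar+x [0.5583 0.2881 0.2154] [261.1 115.7]
bar-x [0.4765 0.3255 0.2153] [232.6 110.5]
lip [263.  131.1]
lip [232.7 125.3]
lip [241.3 137. ]
side blue [0.5033 0.2724] 98 0.0019 z 0.0746
side white [0.5352 0.3414] 47 0.0018 z 0.0747
bar px 233 113.0 261 116.0
lid plane 563 [0.    0.166 0.163]
```

View pics/side5.png

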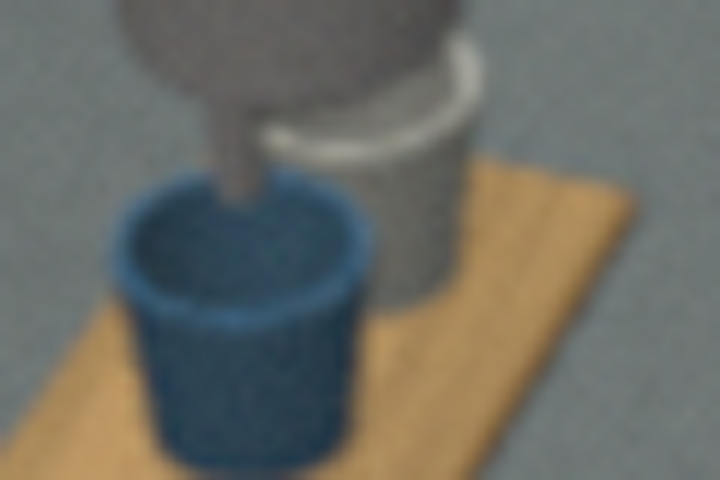

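View pics/top4.png

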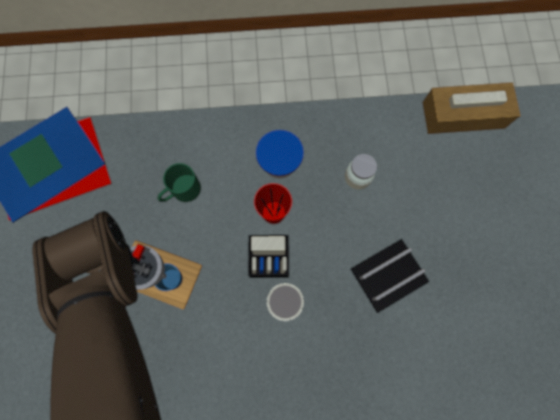

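The tip sits at (245,157) in full pixels against a predicted (244,156). The side view shows it over the blue mouth, and the top view shows everything else unmoved. One last 1.3 mm trim down, then a levelness check.

Emit:
arm_command([
  [[0,0.0016,-0.0004,-0.08,0,0.06,0],[0,0,0,0,0,0,0],[0,0,0,0,0,0,0],[0,0,0,0,0,0,0],[0,0,0,0,0,0,0],[0,0,0,0,0,0,0]],
])

```text
t: 10.35
eef_pos: [0.5175, 0.3065, 0.1857]
ee_rot: [0.691, -0.691, 0.15, -0.15]
wrist_force: [0.4, -0.4, -3.4]
finger_gap: 0.172
```

```bash
python3 to.py .5172 0.3065 .1857 65.5 1;python3 - <<'E'
from cups import *
s=ctrl.read_state();im,d=ctrl.grab_frame('wrist');C,P=wpts(s,d);t=C.reshape(-1,3)
h=np.hypot(t[:,0],t[:,2])
for n,k in(('lip',(np.abs(t[:,1]-.0235)<.006)&(h<.052)&(h>.044)),('lid',(np.abs(t[:,1]-.026)<.012)&(h<.036))):
    q=t[k];A=np.c_[q[:,0],q[:,2],np.ones(len(q))];print(n,len(q),np.linalg.lstsq(A,q[:,1],rcond=None)[0].round(4))
print(np.abs(s['joint_velocities']).max())
E
```

```text
t 10.35 pos [0.5175 0.3065 0.1857] F [ 0.4 -0.4 -3.4] M [ 0.02 -0.02  0.03] gap 0.172 q [ 0.37  0.17  1.8  -0.    1.17 -0.78]
total tool shift [-0.0003  0.     -0.0002] turn [-0.03 -0.04  0.03]
[-0.0003, 0.0, -0.0002, -0.03, -0.04, 0.03]
lip 2698 [ 0.0044 -0.0145  0.0236]
lid 5146 [ 0.0021 -0.0146  0.0219]
0.0006733082780596837
```

```bash
python3 -c "
from workcell import ctrl
print(ctrl.close_job())"
```

```text
the job is handed in; nothing more can be done
None
```

I lifted the basket by its red grip, carried it over the middle row and am holding it still over the two cups. The job is handed in at about 10.4 s of the 45 s allowed.

**Position:** The tool is within 0.3 mm of its target. By calculation the spout tips are about 15 mm above the rims and about 1 mm from the measured cup centres. The side view matched the predicted position of the spout over the blue cup to about 1 pixel. The drum hides the other spout, over the white cup, so I placed that one by calculation only. The side camera put the cup centres about 2 mm from the top and wrist cameras. I used the average of the top and wrist readings.

**Level and grip:** The tool is level to within 0.1° and the grip holds steady at a 15 mm gap. The wrist depth showed the basket lid tilted about 0.8°, unchanged between mid-carry and the end. I took this as camera calibration error but could not confirm it. A side-view depth fit of the lid gave a meaningless slope, because it included the drum wall, so I ignored it.

**Everything else:** In the top view the middle row, the tub, jar and mug, and the stand look unmoved. Side-camera depth before and after shows the cups where they started. During the carry the basket sank about 20 mm lower than planned, to roughly 35 mm above the stirrers, and I corrected it.

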